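# Hook up the drop guard and draw out the die slide of a radio bench press

## Task

On the small bench press, lift the drop guard by its leaning slotted bar (it has a black grip), swing the bar in and hang its slot on the upturned hook of the frame, so that the guard stays up by itself; do not let the guard fall. Then draw the die slide, which has an upright post to pull on, all the way out to its stop, with the aluminium case still lying in its nest on it. Leave the other things on the desk where they are.

Things in the scene. Friction and masses are not known exactly. Their poses are not given: they have to be found in the camera images.
- press: Grey bench press fixed to the desk: base 220 x 250 x 22 mm, two columns (y = +-87 to +-117, x = -60 to +30), a crosshead (x from -20, z 255 to 305). Origin on the desk under its middle; its working front faces its own -x, z up. All mm positions in these texts are in this frame
- head_edge (a point): Middle of the lower front edge of the press's box-shaped head (x = -55 to +60, y = +-65, z = 335 to 405), which overhangs the hooked bar: the bar is best worked with the tool tilted 25 to 40 degrees, its back leaning out to the press's front
- guard (a joint): Height of the clear drop guard (panel 160 wide, 90 high, in the plane x = -50, sliding straight up between the columns) in m: 0 = down, its lower edge 46 mm above the desk; top stop 0.105; 0.075 when it hangs on the hook. Guard and bar together weigh 0.4 to 0.8 kg and fall if let go
- bar (a joint): Swing of the slotted bar in rad: 0 = leaning 35 degrees out to the front against its stop (it falls there by its weight), growing as it swings in to upright; stop at 0.56 (3 degrees short of upright). Hooked it reads 0.36 to 0.51. Hinged on the guard's top edge about a line along y at x = -60, z = 140 + guard height
- bar_grip (a point): Centre of the black barrel grip at the bar's upper end: 20 mm diameter, 44 mm long along the press's y, 104 mm from the hinge. To be pinched on its two flat ends; the bar below it is 32 mm wide and 6 mm thick and turns freely between the fingers. z of this point's frame points up along the bar
- bar_rod (a point): Middle of the 8 mm round cross rod that closes the upper end of the bar's slot, 75 mm from the hinge along the bar, 29 mm below the grip's centre. The slot below it is 16 mm wide and runs down to 28 mm from the hinge
- hook_notch (a point): Middle of the notch floor on the frame's steel hook, 8 mm wide, pointing to the front at y = 0. Notch x = -82 to -64, with an upturned lip 8 mm high and 8 mm thick in front and a 10 mm wall behind. The rod, when hooked, rests on this floor, its centre 4 mm above it; to pass over the lip the guard must be up at least 0.088
- slide (a joint): Draw of the die slide in m: 0 = in, 0.100 = fully out at its stop, moving to the press's front (-x). About 3 N of friction; it stays where it is left
- slide_post (a point): Mid-height of the slide's upright steel post, 18 mm diameter, standing from 34 to 80 mm above the desk (this point at 60) at the front of the slide, at x = -140 with the slide in
- slide_bed (a point): Centre of the slide's nest, on the plate's top 34 mm above the desk; the nest has 6 mm high steel strips around the case with about 2 mm of play. x = 0 with the slide in
- case_center (a point): Centre of the loose die-cast aluminium case lying in the slide's nest, 60 (x) x 90 (y) x 34 mm high, 0.14 to 0.28 kg; behind the guard while it is down, too tall to pass under it
- spare_case: Bystander: another aluminium case, 55 x 110 x 32 mm, on the desk beside the press; origin at its underside
- tuner: Bystander: black box 90 x 60 x 26 mm with a knob, on the other side of the press; origin at its underside
- morse_key: Bystander: brass key on a wooden base 75 x 120 mm, 52 mm high; origin at its underside
- desk_mic: Bystander: black desk microphone, base 100 x 80 mm, 147 mm high; origin at its underside
- handheld: Bystander: standing black handheld radio 34 x 58 x 110 mm with a stub aerial to 160 mm; origin at its underside
- mug: Bystander: white mug, 80 mm diameter, 95 mm high; origin at its underside
- driver: Bystander: black-handled screwdriver, 170 mm long, lying; origin below its middle
Things that resemble listed ones, but are neither listed nor needed, are in the scene too. Leave any blue or purple look-alike of the part that bears case_center alone.

How it is judged (in metres and radians):
On the way, in this order (a step that is already met when the one before it is completed fails the run):
1. the guard hangs on the hook by its slotted bar, and the gripper has let the bar go (value of joint guard between 0.07 and 0.08 m and value of joint bar above 0.33 rad and distance between bar_rod and hook_notch below 0.013 m and contact force between the fingers and press below 0.1 N), for 0.3 s.
2. the slide is drawn fully out with the guard still hooked (value of joint slide above 0.094 m and value of joint guard above 0.07 m), for 0.2 s.
At the end, for the whole second after the job is handed in: The guard hangs by its slotted bar on the hook (guard height 70 to 80 mm, bar swung in more than 0.33 rad, rod within 13 mm of the notch's floor centre), the slide is out to within 6 mm of its stop, and the case lies flat in the slide's nest (centre within 8 mm of the nest's, tilt under 0.08 rad) (all of step 2 and value of joint guard below 0.08 m and value of joint bar above 0.33 rad and distance between bar_rod and hook_notch below 0.013 m and horizontal distance between case_center and slide_bed below 0.008 m and angle between case_center's own z axis and vertical below 0.08 rad and height (world z) of case_center below 0.056 m); the robot touches nothing.
It fails at once if the guard falls (faster than 0.6 m/s) (velocity of joint guard below -0.6 m/s).
It fails at once if a bystander is moved by more than 30 mm (distance of any of spare_case, tuner, morse_key, desk_mic, handheld, mug, driver from where it was at the start of the episode above 0.03 m).
It also fails if it takes over 48 s, if anything falls off the work surface, if the arm or the gripper's body presses on something with over 40 N, if the wrist force passes 120 N, or if a joint passes its speed limit or range.

## Robot

A 7-joint arm with a two-finger parallel gripper is mounted at the origin on the work surface. World frame = base frame: x ahead of the robot, y to its left, z up, the work surface at z = 0. Lengths are in mm, angles in rad, forces in N, time in s.
With the tool pointing down it reaches from about 400 to 850 mm from the base axis. Payload 6.9 kg.
Tool frame: the origin (TCP) lies midway between the tips of the shut fingers; the grasp point (between the pads) lies 19 mm behind it; z points along the fingers, y is the line along which they close (so a half turn about z gives the same grasp; the last joint's range is limited). The gripper opens to 85 mm and grips with 20 to 120 N. Pads are 22 mm wide; open, the fingers measure 114 mm over their backs; the gripper's body (76 mm by 85 mm) begins 54 mm behind the grasp point. The pads swing forward as they close: fully open they stand 13 mm farther back than shut.
Start: joints at [1.353, 0.507, -0.238, 1.5, 0.126, 1.149, -0.155], TCP at [198.827, -592.519, 231.275] pointing down, gripper open.
Joint ranges: [-3.08, 3.08], [-0.24, 2.05], [-1.43, 1.35], [0, 2.5], [-1.52, 4.66], [0.17, 1.96], [-2.89, 2.89]. Speed limits (rad/s): [2.39, 2.39, 3.14, 3.14, 3.14, 3.14, 3.14].

## Interface

Orientations are given as a unit quaternion [x, y, z, w].
In Python, from station import bot gives the robot as it stands.
- The arm moves only by the tool step_arm, never from a script. Its arguments are lists of equal length, an entry for each row: "fingers": the closure, from 0 (fully open) to 1 (shut); "linear": the shift along the world's x, y, z in units of 40 mm (1.0 is 40 mm), a list of three; "yaw": the turn about the world's z in units of 6 degrees (1.0 is 6 degrees). In form: {"fingers": [fingers, ...], "linear": [[x, y, z], ...], "yaw": [yaw, ...]}. A call has 1 to 10 rows; each row shifts and turns the commanded pose from where the row before left it; what a row does not reach is not made up. A row lasts 1/8 s, in which the tool goes at most 62.5 mm and 10.7 degrees, less where a joint would pass 70% of its speed; a pose out of reach is approached as far as the arm can. A call is refused whole if a number of a shift passes 1 or a number of a turn 1, either way. A call with a gripper value outside its range is refused whole. The fingers move at their own pace and stop on an object; "newtons" is the grip in N (left out, the last holds). Time passes only in rows, so rows that do not move let the fingers close. It gives the time, the measured TCP pose, the force, the opening and the grip force at its end, in the units of the state.
- bot.get_obs(): the state, without advancing time (a new reading comes with each control period).
- bot.get_image(name): name is "scene" or "top" or "wrist"; returns the picture (420x560x3 uint8, blue, green, red); there is no depth.
- bot.camera_model(name): a dict with "fx", "fy", "cx", "cy" (pixels), "k1" (the pictures are not rectified: a ray, as slopes to the right and down, at radius r is drawn at 1 + k1 r^2 times it, then the intrinsics apply), "xyz" and "attitude" of the camera in the world. Camera axes: x right, y up, looking along -z (the intrinsics and any distortion apply to the point x, -y, -z); pixel columns grow to the right and rows downward; lengths in mm; the calibration is good to about 2 mm. A picture is of the moment at which its call begins: read the wrist's pose just before it. camera_model takes no time and is no camera call; for the wrist camera it gives the pose at the moment of the call.
- bot.finish_job(): hands the job in; it is judged then, once.
The state is a dict: "time_s": time; "joint_pos": joint angles; "dq": joint speeds; "tau": joint torques, N m; "tool_pos": TCP position; "tcp_rot": TCP orientation; "contact_force": force on the tool from outside, world axes, zero at the start; "ft_torque": the same for the moment, N m; "width": finger opening in mm; "finger_force": force on a finger pad.
Only numpy, scipy, OpenCV 4.12 (cv2) and the standard library are available. Lean on these libraries where they do the work, as an engineer would, in place of code of your own. Each camera call takes 0.05 s, during which the arm holds its last target. There are 200 camera calls.

## Working session

There is one attempt and no reset: what is moved stays moved. The work goes in short steps, Python scripts to look and compute and a tool call to move; the robot and the scene stay as the last step left them, time stands still between calls to the robot, and variables do not carry over. Pictures are saved under pics/ and viewed, at most 10 in all, crops included, and the job is handed in when it is done.

Besides the shell and the picture viewer there is one more tool, called after "Call:" by a JSON object that holds its "fn" and its "kwargs". step_arm: Moves the arm, as the interface text tells. Its arguments: {"type":"object","properties":{"fingers":{"type":"array"},"linear":{"type":"array"},"yaw":{"type":"array"},"newtons":{"type":"number"}},"required":["fingers","linear","yaw"]}

```bash
mkdir -p pics
python3 - <<'E'
from station import bot
import cv2
for n in("scene","top"):
    cv2.imwrite(f"pics/{n}0.png",bot.get_image(n)); print(n,bot.camera_model(n))
print(bot.get_obs()); print(bot.camera_model("wrist"))
E
```

```text
scene {'fx': 400.17290946268565, 'fy': 400.17290946268565, 'cx': 273.8292234294629, 'cy': 213.90060491731361, 'k1': -0.11823360244308971, 'xyz': array([ 322.25712906, -797.85206241, 1199.18402107]), 'attitude': array([ 0.33335483, -0.04866908, -0.15267861,  0.92908295])}
top {'fx': 489.5431921030755, 'fy': 489.5431921030755, 'cx': 274.9347584034276, 'cy': 202.31956331468677, 'k1': -0.09446293599922137, 'xyz': array([ 307.34613363,    7.79339931, 1632.16408655]), 'attitude': array([-0.06411941,  0.06060297,  0.71072021, -0.69792032])}
{'time_s': 0.1, 'joint_pos': array([ 1.35253304,  0.5082674 , -0.23750412,  1.50102941,  0.12570319,
        1.14885897, -0.15476971]), 'dq': array([-1.70386656e-03, -3.11643288e-03, -1.60966047e-05, -2.58635409e-03,
       -4.49861245e-04,  5.73908202e-04,  1.34326185e-03]), 'tau': array([-5.54198516e-03, -6.21837473e+01, -2.19482951e+00, -2.50202465e+01,
        1.24607101e-02,  7.84317206e-03,  2.24967181e-06]), 'tool_pos': array([ 198.614704 , -592.144235 ,  230.5083548]), 'tcp_rot': array([ 9.86923919e-01,  1.61184855e-01, -1.45312042e-04, -7.74729461e-04]), 'contact_force': array([ 0.60343063, -0.90684526,  0.3375205 ]), 'ft_torque': array([ 0.03259297, -0.02345043, -0.02073049]), 'finger_force': 0.0, 'width': 85.43970630512406}
{'fx': 321.7442939100102, 'fy': 321.7442939100102, 'cx': 279.04995757725146, 'cy': 207.60344654917589, 'k1': -0.0734028311086773, 'xyz': array([ 275.8021533 , -564.74675401,  373.05438247]), 'attitude': array([-0.1300698 ,  0.09432915, -0.57610434,  0.8014285 ])}
```

View pics/scene0.png

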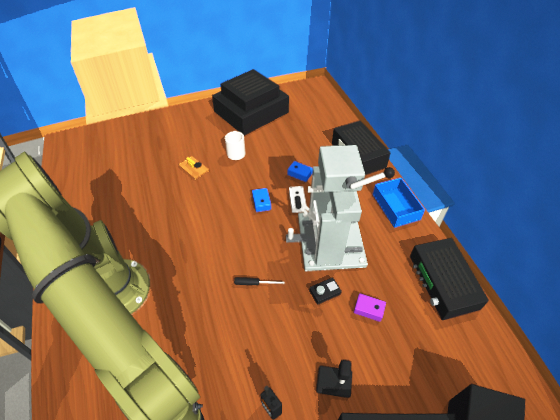

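View pics/top0.png

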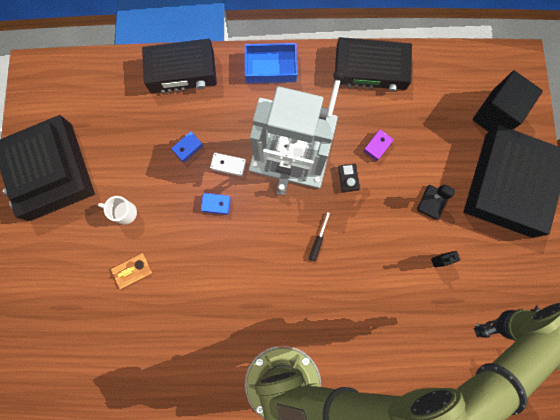

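The press stands ahead of the robot, with its post to the front: top image about (282,187), scene about (290,235). I'll enlarge both views to get corner positions.

Run:
```python
import cv2,numpy as np
a=cv2.imread("pics/top0.png")[80:200,235:345]; b=cv2.imread("pics/scene0.png")[135:280,270:400]
A=cv2.resize(a,None,fx=3.6,fy=3.6,interpolation=cv2.INTER_CUBIC)
B=cv2.resize(b,None,fx=3.0,fy=3.0,interpolation=cv2.INTER_CUBIC)
h=max(A.shape[0],B.shape[0]); P=lambda m:cv2.copyMakeBorder(m,0,h-m.shape[0],0,0,0)
o=np.hstack([P(A),P(B)]);print(A.shape,B.shape,o.shape);cv2.imwrite("pics/crop1.png",o)
```

```text
(432, 396, 3) (435, 390, 3) (435, 786, 3)
```

View pics/crop1.png

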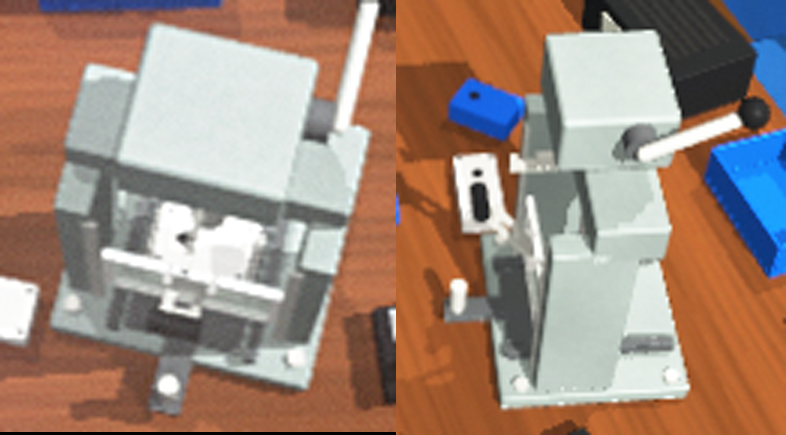

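```bash
cat > geo.py <<'E'
import numpy as np
from scipy.spatial.transform import Rotation as R
from scipy.optimize import least_squares
def proj(c,P):
    p=R.from_quat(c["attitude"]).inv().apply(np.atleast_2d(P)-c["xyz"])
    s=np.c_[p[:,0]/-p[:,2],p[:,1]/p[:,2]]
    s=s*(1+c["k1"]*(s**2).sum(1))[:,None]
    return s*[c["fx"],c["fy"]]+[c["cx"],c["cy"]]
def world(q,P):  # press frame -> world, q=(x,y,yaw)
    return R.from_euler("z",q[2]).apply(np.atleast_2d(P))+[q[0],q[1],0]
E
cat > fit.py <<'E'
from geo import *
from station import bot
T=np.array([[152,27,60,65,405],[317,62,60,-65,405],[288,197,-55,-65,405],[118,165,-55,65,405],[308,388,-110,-125,22],[52,330,-110,125,22],[168,384,-140,0,80]],float)
S=np.array([[546,32,60,65,405],[658,32,60,-65,405],[680,108,60,-65,405],[560,120,-55,-65,405],[503,397,-110,-125,22],[688,390,110,-125,22],[458,285,-140,0,80]],float)
S[0,2:]=[-55,65,405];S[1,2:]=[60,65,405]
tc,sc=bot.camera_model("top"),bot.camera_model("scene")
tu=T[:,:2]/3.6+[235,80]; su=(S[:,:2]-[396,0])/3+[270,135]
f=lambda q:np.r_[(proj(tc,world(q,T[:,2:]))-tu),(proj(sc,world(q,S[:,2:]))-su)].ravel()
r=least_squares(f,[480,-40,-.2],loss="soft_l1",x_scale=[100,100,1])
print(r.x,f(r.x).reshape(-1,2).round(1))
for n,P in dict(grip=[-119.7,0,225],post=[-140,0,80]).items():
    w=world(r.x,[P]);print(n,w.round(1),proj(tc,w).round(1),proj(sc,w).round(1))
E
python3 fit.py
```

```text
[ 7.70401175e+02 -4.64687699e+01 -2.52541017e-01] [[-0.5 -2.4]
 [ 1.2 -1.5]
 [-0.1  1.1]
 [-1.2 -0.9]
 [-0.2  2.6]
 [-1.3  1.9]
 [ 0.6  0.2]
 [-0.4 -0.1]
 [-0.1 -2. ]
 [ 2.1  3.1]
 [ 1.7  1.3]
 [-2.7  1.4]
 [-1.3 -0.8]
 [ 0.5  0. ]]
grip [[654.5 -16.6 225. ]] [[284.2 170.2]] [[298.4 202.5]]
post [[634.8 -11.5  80. ]] [[282.2 186.9]] [[291.1 230. ]]
```

Call:
{"fn": "step_arm", "kwargs": {"fingers": [0, 0, 0, 0, 0, 0, 0, 0, 0, 0], "linear": [[0, 0, 0.6], [0.4, 0.6, 0.6], [0.4, 0.6, 0.6], [0.4, 0.6, 0.6], [0.4, 0.6, 0.1], [0.4, 0.6, 0], [0.4, 0.6, 0], [0.4, 0.6, 0], [0.4, 0.6, 0], [0.4, 0.6, 0]], "yaw": [1, 1, 1, 1, 1, 1, 1, 1, 1, 1], "newtons": 80}}

```text
time_s: 1.35
tool_pos: [343.0, -375.6, 331.0]
tcp_rot: [0.773, 0.634, -0.0, -0.0]
contact_force: [-0.5, 0.4, -0.4]
width: 85.1
finger_force: 0.0
```

Call:
{"fn": "step_arm", "kwargs": {"fingers": [0, 0, 0, 0, 0, 0, 0, 0, 0, 0], "linear": [[0.45, 0.65, 0], [0.45, 0.65, 0], [0.45, 0.65, 0], [0.45, 0.65, 0], [0.45, 0.65, 0], [0.45, 0.65, 0], [0.45, 0.65, 0], [0.45, 0.65, 0], [0.45, 0.65, 0], [0.45, 0.65, 0]], "yaw": [1, 1, 1, 1, 1, 1, 1, 1, 1, 1]}}

```text
time_s: 2.6
tool_pos: [523.7, -114.6, 331.3]
tcp_rot: [0.351, 0.936, 0.0, 0.0]
contact_force: [-0.7, -0.9, 0.1]
width: 85.3
finger_force: 0.0
```

Call:
{"fn": "step_arm", "kwargs": {"fingers": [0, 0, 0, 0, 0, 0, 0], "linear": [[0.4, 0.55, 0], [0.4, 0.55, 0], [0.4, 0.55, 0], [0.4, 0.55, 0], [0.4, 0.5, 0], [0, 0, 0], [0, 0, 0]], "yaw": [1, 1, 1, 1, 0.45, 0, 0]}}

```text
time_s: 3.48
tool_pos: [602.6, -8.3, 331.1]
tcp_rot: [0.128, 0.992, -0.0, -0.0]
contact_force: [-0.4, -0.6, 0.2]
width: 85.4
finger_force: 0.0
```

Run:
```python
from geo import *
from station import bot
import cv2
o=bot.get_obs();c=bot.camera_model("wrist");im=bot.get_image("wrist")
cv2.imwrite("pics/w1.png",im)
np.save("w1.npy",c,allow_pickle=True)
print(o["tool_pos"],o["tcp_rot"],o["joint_pos"])
q=[770.4,-46.5,-.2525]
for n,P in dict(gr=[[-119.7,y,225] for y in(-22,22)],post=[-140,0,80],head=[[-55,y,335] for y in(-65,65)],notch=[-73,0,285],base=[[-110,y,22] for y in(-125,125)]).items():
    print(n,proj(c,world(q,P)).round(1).tolist())
```

```text
[602.64971486  -8.31342355 331.07814273] [ 1.27969481e-01  9.91778065e-01 -1.72973677e-04 -2.25639910e-04] [ 0.52057627  0.53208619 -0.96882139  1.37599004  0.43454402  1.45606805
  0.88366072]
gr [[258.0, 263.7], [308.6, 263.5]]
post [[281.8, 194.3]]
head [[183.4, 435.5], [387.1, 434.5]]
notch [[284.2, 357.3]]
base [[197.1, 203.1], [365.9, 202.5]]
```

View pics/w1.png

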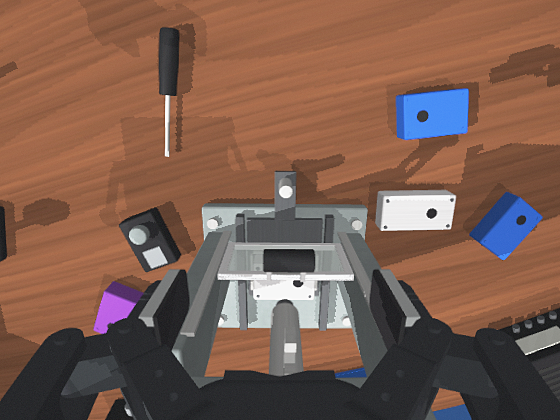

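Wrist view: the black grip is at (289,260), the post top at (286,191) and the base front corners at (203,206) and (366,205). The press is therefore about 4.5 mm further along its +y and 2.5 mm nearer than my fit. I'll move above the grip, set about 12 mm to the front, and descend.

Call:
{"fn": "step_arm", "kwargs": {"fingers": [0, 0, 0, 0, 0, 0, 0, 0, 0], "linear": [[0.5, 0, 0], [0.48, 0, 0], [0, 0, -0.5], [0, 0, -0.6], [0, 0, -0.6], [0, 0, -0.6], [0, 0, -0.5], [0, 0, -0.4], [0, 0, 0]], "yaw": [0, 0, 0, 0, 0, 0, 0, 0, 0]}}

```text
time_s: 4.65
tool_pos: [641.4, -9.4, 202.3]
tcp_rot: [0.129, 0.992, -0.0, -0.001]
contact_force: [-0.6, -0.3, 0.2]
width: 85.3
finger_force: 0.0
```

Run:
```python
from geo import *
from station import bot
import cv2
o=bot.get_obs();c=bot.camera_model("wrist");im=bot.get_image("wrist")
cv2.imwrite("pics/w2.png",im)
print(o["tool_pos"],o["contact_force"])
q=[769.1,-41.5,-.2525]
for n,P in dict(gr=[[-119.7,y,225] for y in(-22,22)],post=[-140,0,80],head=[[-55,y,335] for y in(-65,65)]).items():
    print(n,proj(c,world(q,P)).round(1).tolist())
```

```text
[641.3947772   -9.41705688 202.31230841] [-0.57714027 -0.33354095  0.16139989]
gr [[229.4, 321.9], [326.6, 321.5]]
post [[278.4, 191.4]]
head [[115.1, 580.9], [443.0, 581.1]]
```

View pics/w2.png

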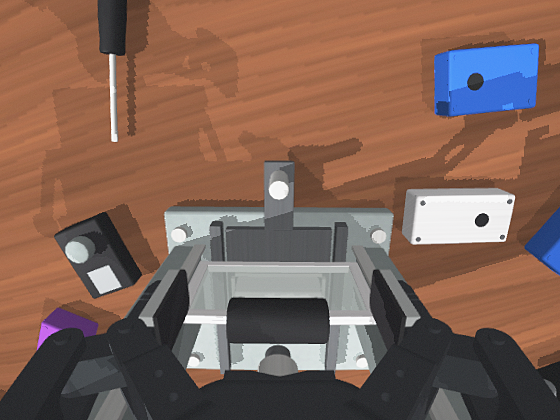

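The grip is centred at (278,320), as predicted, between the pads. Closing.

Call:
{"fn": "step_arm", "kwargs": {"fingers": [1, 1, 1, 1, 1, 1, 1], "linear": [[0, 0, 0], [0, 0, 0], [0, 0, 0], [0, 0, 0], [0, 0, 0], [0, 0, 0], [0, 0, 0]], "yaw": [0, 0, 0, 0, 0, 0, 0], "newtons": 90}}

```text
time_s: 5.58
tool_pos: [641.9, -10.0, 204.6]
tcp_rot: [0.129, 0.992, -0.001, 0.0]
contact_force: [-4.0, -4.5, 8.5]
width: 42.4
finger_force: 90.4
```

Call:
{"fn": "step_arm", "kwargs": {"fingers": [1, 1, 1, 1, 1, 1, 1], "linear": [[0, 0, 0.2], [0, 0, 0.4], [0, 0, 0.4], [0, 0, 0.4], [0, 0, 0.4], [0, 0, 0.2], [0, 0, 0]], "yaw": [0, 0, 0, 0, 0, 0, 0]}}

```text
time_s: 6.45
tool_pos: [642.1, -10.1, 284.2]
tcp_rot: [0.129, 0.992, -0.001, 0.0]
contact_force: [1.2, -6.2, -5.8]
width: 42.1
finger_force: 92.2
```

Run:
```python
from geo import *
from station import bot
import cv2
c=bot.camera_model("wrist")
cv2.imwrite("pics/w3.png",bot.get_image("wrist"))
print(bot.get_obs()["tool_pos"])
q=[769.1,-41.5,-.2525]
for n,P in dict(gtop=[[-50,y,136+80] for y in(-80,80)],notch=[[-73,0,285],[-90,0,293]],grip=[-119.7,0,305]).items():
    print(n,proj(c,world(q,P)).round(1).tolist())
```

```text
[642.01946577 -10.05157738 283.80234417]
gtop [[179.3, 318.1], [380.1, 317.2]]
notch [[279.5, 362.7], [279.3, 349.6]]
grip [[278.9, 317.8]]
```

View pics/w3.png

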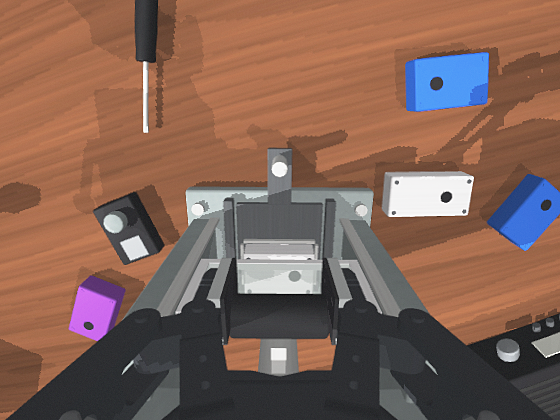

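The grip is still held at (280,320) and the guard is up about 80 mm. I'll raise it to about 95 mm, then arc in.

Call:
{"fn": "step_arm", "kwargs": {"fingers": [1, 1, 1, 1, 1, 1], "linear": [[0, 0, 0.2], [0, 0, 0.2], [0.24, -0.06, 0.15], [0.24, -0.06, 0.12], [0.12, -0.03, 0.05], [0, 0, 0]], "yaw": [0, 0, 0, 0, 0, 0]}}

```text
time_s: 7.25
tool_pos: [664.1, -16.0, 311.4]
tcp_rot: [0.13, 0.992, -0.001, -0.003]
contact_force: [-5.6, -5.1, -4.2]
width: 42.1
finger_force: 96.9
```

Call:
{"fn": "step_arm", "kwargs": {"fingers": [1, 1, 1, 1], "linear": [[0.12, -0.03, 0.04], [0.12, -0.03, 0.03], [0.08, -0.02, 0.02], [0, 0, 0]], "yaw": [0, 0, 0, 0]}}

```text
time_s: 7.75
tool_pos: [676.9, -19.5, 315.0]
tcp_rot: [0.13, 0.992, -0.001, -0.003]
contact_force: [-6.2, -5.0, -5.3]
width: 41.9
finger_force: 103.4
```

Call:
{"fn": "step_arm", "kwargs": {"fingers": [1, 1, 1], "linear": [[0.06, -0.015, 0.01], [0.04, -0.01, 0], [0, 0, 0]], "yaw": [0, 0, 0]}}

```text
time_s: 8.12
tool_pos: [679.9, -20.3, 315.0]
tcp_rot: [0.128, 0.992, -0.002, -0.004]
contact_force: [-7.1, -6.5, -5.5]
width: 42.0
finger_force: 104.0
```

Run:
```python
from geo import *
from station import bot
import cv2
o=bot.get_obs();print(o["tool_pos"],o["contact_force"],o["ft_torque"])
a=bot.get_image("wrist");b=bot.get_image("scene")[135:275,260:400]
cv2.imwrite("pics/w4.png",np.hstack([cv2.resize(a[180:420,100:460],None,fx=1.1,fy=1.1),cv2.resize(b,(400,264),interpolation=cv2.INTER_CUBIC)]))
```

```text
[679.87114415 -20.28547171 315.03470239] [-7.11039959 -6.45962967 -5.49171211] [-1.32631572  2.13457323  0.97267125]
```

View pics/w4.png

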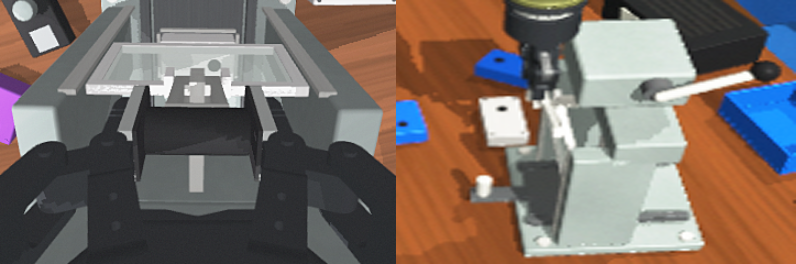

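The wrist view shows the grip at (197,130) of the crop, still pinched. The bar is swung in over the hook and the body is clear of the head. Lowering.

Call:
{"fn": "step_arm", "kwargs": {"fingers": [1, 1, 1, 1, 1], "linear": [[0, 0, -0.1], [0, 0, -0.1], [0, 0, -0.1], [0, 0, -0.1], [0, 0, 0]], "yaw": [0, 0, 0, 0, 0]}}

```text
time_s: 8.85
tool_pos: [681.6, -20.8, 300.5]
tcp_rot: [0.13, 0.992, -0.001, -0.001]
contact_force: [-3.3, -6.9, -0.8]
width: 41.7
finger_force: 105.2
```

Call:
{"fn": "step_arm", "kwargs": {"fingers": [1, 1, 1], "linear": [[0, 0, -0.05], [0, 0, -0.03], [0, 0, 0]], "yaw": [0, 0, 0]}}

```text
time_s: 9.22
tool_pos: [681.7, -20.8, 300.3]
tcp_rot: [0.13, 0.991, -0.001, 0.0]
contact_force: [-7.2, -7.9, 13.7]
width: 41.8
finger_force: 106.8
```

It has landed (Fz +14). I'll check the hook by easing the load and tugging gently to the front.

Call:
{"fn": "step_arm", "kwargs": {"fingers": [1, 1, 1, 1], "linear": [[0, 0, 0.04], [-0.12, 0.03, 0], [-0.12, 0.03, 0], [0, 0, 0]], "yaw": [0, 0, 0, 0]}}

```text
time_s: 9.72
tool_pos: [680.7, -20.6, 300.4]
tcp_rot: [0.132, 0.991, 0.0, 0.008]
contact_force: [30.2, -8.6, -5.8]
width: 42.0
finger_force: 104.1
```

The tug met 30 N, so the rod is behind the lip. I'll undo the tug, release, then back out.

Call:
{"fn": "step_arm", "kwargs": {"fingers": [1, 1, 1], "linear": [[0.12, -0.03, 0], [0.1, -0.025, 0], [0, 0, 0]], "yaw": [0, 0, 0]}}

```text
time_s: 10.1
tool_pos: [681.6, -20.7, 300.4]
tcp_rot: [0.13, 0.991, -0.001, -0.0]
contact_force: [-2.7, -7.5, 6.3]
width: 41.8
finger_force: 105.9
```

Call:
{"fn": "step_arm", "kwargs": {"fingers": [0.4, 0.4, 0.3, 0.2, 0.2], "linear": [[0, 0, 0], [0, 0, 0], [0, 0, 0], [0, 0, 0], [0, 0, 0]], "yaw": [0, 0, 0, 0, 0]}}

```text
time_s: 10.72
tool_pos: [682.0, -18.3, 298.4]
tcp_rot: [0.128, 0.992, 0.0, -0.0]
contact_force: [-0.5, 0.3, 0.7]
width: 68.4
finger_force: 0.0
```

Run:
```python
from geo import *
from station import bot
import cv2
o=bot.get_obs();print(o["tool_pos"],o["contact_force"],o["width"])
a=bot.get_image("wrist");b=bot.get_image("scene")[135:275,260:400]
cv2.imwrite("pics/w5.png",np.hstack([cv2.resize(a[180:420,100:460],None,fx=1.1,fy=1.1),cv2.resize(b,(400,264),interpolation=cv2.INTER_CUBIC)]))
```

```text
[682.00675313 -18.28395079 298.41920152] [-0.49224187  0.29428831  0.74344341] 68.37418249472132
```

View pics/w5.png

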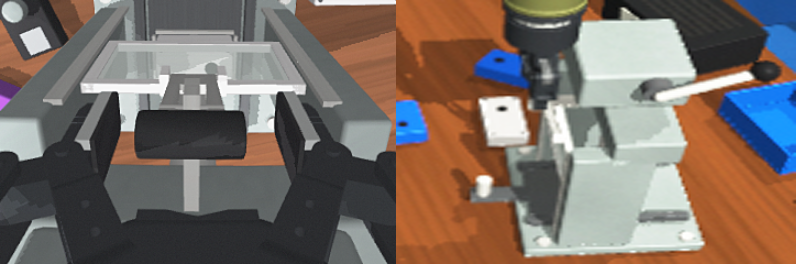

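The guard hangs by itself with the fingers clear of the grip at (190,135). Next: out to the front and down to the post.

Call:
{"fn": "step_arm", "kwargs": {"fingers": [0.2, 0.2, 0.2, 0.2, 0, 0, 0, 0, 0, 0], "linear": [[0, 0, 0], [-0.4, 0.1, 0], [-0.44, 0.1, 0], [-0.44, 0.12, 0], [0, 0, -0.6], [0, 0, -0.8], [0, 0, -0.8], [0, 0, -0.8], [0, 0, -0.8], [0, 0, -0.8]], "yaw": [0, 0, 0, 0, 0, 0, 0, 0, 0, 0]}}

```text
time_s: 12.08
tool_pos: [630.9, -5.8, 113.6]
tcp_rot: [0.128, 0.992, 0.0, 0.0]
contact_force: [-0.3, -0.5, 0.2]
width: 85.3
finger_force: 0.0
```

Call:
{"fn": "step_arm", "kwargs": {"fingers": [0, 0, 0, 0], "linear": [[0, 0, -0.6], [0, 0, -0.6], [0, 0, -0.5], [0, 0, 0]], "yaw": [0, 0, 0, 0]}}

```text
time_s: 12.58
tool_pos: [630.0, -6.0, 45.1]
tcp_rot: [0.128, 0.992, -0.0, -0.001]
contact_force: [-0.7, 0.5, -0.3]
width: 85.3
finger_force: 0.0
```

Run:
```python
from geo import *
from station import bot
import cv2
o=bot.get_obs();c=bot.camera_model("wrist");print(o["tool_pos"],o["contact_force"])
print(proj(c,world([769.1,-41.5,-.2525],[-140,0,80])))
cv2.imwrite("pics/w6.png",bot.get_image("wrist"))
```

```text
[629.96455167  -5.96051084  45.05585174] [-0.6988909   0.5268158  -0.30785772]
[[276.5459519  324.47310346]]
```

View pics/w6.png

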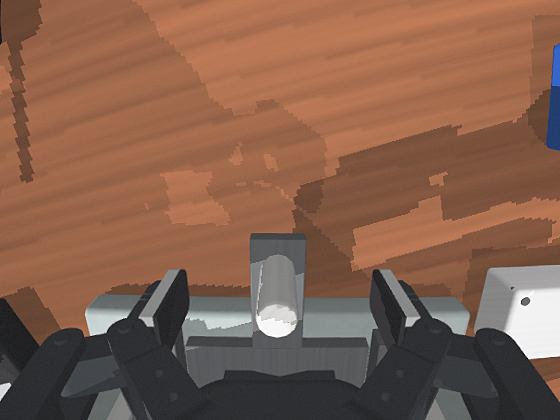

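The post top is at (278,321), centred between the pads and as predicted. Gripping it.

Call:
{"fn": "step_arm", "kwargs": {"fingers": [1, 1, 1, 1, 1, 1, 1, 1, 1], "linear": [[0, 0, 0], [0, 0, 0], [0, 0, 0], [0, 0, 0], [0, 0, 0], [0, 0, 0], [0, 0, 0], [0, 0, 0], [0, 0, 0]], "yaw": [0, 0, 0, 0, 0, 0, 0, 0, 0], "newtons": 60}}

```text
time_s: 13.75
tool_pos: [630.6, -7.1, 47.1]
tcp_rot: [0.129, 0.992, -0.001, 0.0]
contact_force: [-1.8, -3.1, 6.4]
width: 16.2
finger_force: 58.4
```

Call:
{"fn": "step_arm", "kwargs": {"fingers": [1, 1, 1, 1, 1, 1, 1, 1, 1, 1], "linear": [[-0.12, 0.03, 0], [-0.24, 0.06, 0], [-0.24, 0.06, 0], [-0.24, 0.062, 0], [-0.24, 0.062, 0], [-0.24, 0.062, 0], [-0.24, 0.062, 0], [-0.24, 0.062, 0], [-0.24, 0.062, 0], [0, 0, 0]], "yaw": [0, 0, 0, 0, 0, 0, 0, 0, 0, 0]}}

```text
time_s: 15.0
tool_pos: [547.8, 15.5, 47.0]
tcp_rot: [0.128, 0.992, -0.0, -0.0]
contact_force: [-2.8, -3.1, 9.5]
width: 16.4
finger_force: 59.3
```

Call:
{"fn": "step_arm", "kwargs": {"fingers": [1, 1, 1, 1, 1], "linear": [[-0.16, 0.04, 0], [-0.12, 0.03, 0], [-0.08, 0.02, 0], [-0.06, 0.015, 0], [0, 0, 0]], "yaw": [0, 0, 0, 0, 0]}}

```text
time_s: 15.62
tool_pos: [534.1, 19.2, 47.0]
tcp_rot: [0.129, 0.992, 0.0, 0.002]
contact_force: [7.0, -3.0, 2.7]
width: 16.5
finger_force: 58.9
```

It has moved 100 mm and is at the stop. I'll release, rise straight up and check.

Call:
{"fn": "step_arm", "kwargs": {"fingers": [1, 0.5, 0, 0, 0, 0, 0, 0, 0, 0], "linear": [[-0.05, 0.012, 0], [0, 0, 0], [0, 0, 0], [0, 0, 0], [0, 0, 0], [0, 0, 0.3], [0, 0, 0.6], [-0.3, 0, 0.8], [-0.4, 0, 0.8], [-0.3, 0, 0.6]], "yaw": [0, 0, 0, 0, 0, 0, 0, 0, 0, 0]}}

```text
time_s: 16.88
tool_pos: [490.0, 20.2, 172.5]
tcp_rot: [0.128, 0.992, -0.0, 0.001]
contact_force: [1.4, -0.4, 0.2]
width: 85.3
finger_force: 0.0
```

Run:
```python
from geo import *
from station import bot
import cv2
o=bot.get_obs();c=bot.camera_model("wrist");print(o["tool_pos"],o["contact_force"])
q=[769.1,-41.5,-.2525]
print(proj(c,world(q,[[-240,0,80],[-100,0,68],[-130,45,68],[-130,-45,68]])).round(0))
a=bot.get_image("wrist");b=bot.get_image("scene")[135:275,260:400]
cv2.imwrite("pics/w7.png",np.hstack([cv2.resize(a,(480,360)),cv2.resize(b,(320,360),interpolation=cv2.INTER_CUBIC)]))
```

```text
[489.96042853  20.24311704 172.45018013] [ 1.36091166 -0.41626471  0.18307686]
[[290. 264.]
 [288. 380.]
 [334. 357.]
 [242. 357.]]
```

View pics/w7.png

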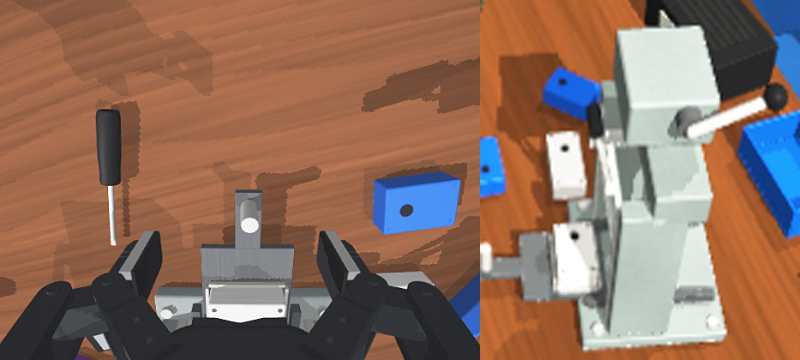

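The post top is at (290,264) in full-frame pixels, exactly where a 100 mm draw puts it. The case lies flat in its nest and the bar is still hooked. Handing in.

```bash
python3 -c "
from station import bot
print(bot.finish_job())"
```

```text
the job is handed in; nothing more can be done
None
```

The job is handed in, at about 17 s of the 48 s allowed: the guard hangs on the hook by its slotted bar, the slide is drawn out its full 100 mm to the stop, and the case still looked flat in its nest in the last pictures; the hand-in gave no verdict.

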